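# Set and lock the coffee grinder's grind collar

### The arm

A 6-joint arm with a two-finger parallel gripper is mounted at the origin on the work surface. World frame = base frame: x ahead of the robot, y to its left, z up, the work surface at z = 0. Lengths are in m, angles in rad, forces in N, time in s.
With the tool pointing down it reaches from about 0.3 to 0.75 m from the base axis. Payload 8.5 kg.
Tool frame: the origin (TCP) lies where the fingers leave the gripper's body, on its centre line; the fingertips stand 64 mm ahead of it and the grasp point (between the pads) lies arm.hold_point_z ahead of it (arm.hold_point_z is the distance from the TCP to the grasp point, in m); z points along the fingers, y is the direction in which the jaws open and shut (so a half turn about z gives the same grasp; the last joint's range is limited). The gripper opens to 88 mm and grips with 3 to 60 N. Pads are 18 mm wide; open, the fingers measure 123 mm over their backs; the gripper's body (75 mm by 187 mm) begins 45 mm behind the grasp point.
Start: joints at [1.002, 0.381, 1.297, -0, 1.464, -0.215], TCP at [0.191, 0.516, 0.303] pointing down, gripper open.
Joint ranges: [-3.11, 3.11], [-0.89, 2.33], [0.22, 2.48], [-1.42, 4.56], [0.17, 2.85], [-2.88, 2.88]. Speed limits (rad/s): [2.39, 2.39, 3.14, 3.14, 3.14, 3.14].

### API

Orientations are given as a rotation vector (axis times angle).
In Python, from workcell import arm gives the robot as it stands. Calls block until the motion is done:
- arm.move_pose(position, orientation): joint-space move of the TCP to a pose.
- arm.move_l(position, feed=0.15, attitude=None): straight line of the TCP; attitude=None keeps the orientation; feed is the mean speed in m/s.
- arm.movej(angles): joint-space move.
- arm.move_gripper(opening): opening from 0.0 (shut) to 1.0 (fully open); the grip force is fixed at half the most; returns when the fingers have stopped.
- arm.dwell(seconds).
- arm.solve_ik(position, orientation): joint angles nearest the present ones, or None.
- arm.state(): the state.
- arm.read_camera(name): name is "side" or "top"; returns (picture, depth): 420x560x3 uint8, red, green, blue; 420x560 float32, m along the optical axis (not along the pixel's ray), 0 where there is no reading.
- arm.calibration(name): a dict with "mtx" (3x3 intrinsics, pixels), "dist" ([k1, k2, p1, p2, k3] as OpenCV has them; the pictures are not rectified), "R" (3x3) and "t" (3): a world point X has camera coordinates R X + t. Camera axes: x right, y down, z forward; pixel columns grow to the right and rows downward; lengths in m; the calibration is good to about 2 mm. A picture is of the moment at which its call begins. calibration takes no time and is no camera call.
A pose or a line that the arm cannot do raises arm.IKError and nothing moves.
- arm.sign_off(): hands the job in, once; it reports no verdict.
The state is a dict: "clock": time; "qpos": joint angles; "qvel": joint speeds; "tau": joint torques, N m; "eef_pos": TCP position; "tcp_rot": TCP orientation; "contact_force": force on the tool from outside, world axes, zero at the start; "moment": the same for the moment, N m; "gripper_width": opening from 0.0 (shut) to 1.0 (fully open).
Only numpy, scipy, OpenCV 4.12 (cv2) and the standard library are available. Lean on these libraries where they do the work, as an engineer would, in place of code of your own. Each camera call takes 0.05 s, during which the arm holds its last target. There are 200 camera calls.

### The job

The grinder on the bench has its hopper off so that the grind can be set. Push a finger post of the round black collar round until the collar's white index mark lines up with the one long line of the scale plate around it, and only then push the lock lever at the side of the deck round to its stop, beside the scale, to lock the setting. Leave the cup, the tin and the brush where they are.

Things in the scene. Friction and masses are not known exactly. Their poses are not given: they have to be found in the camera images.
- grinder: White coffee grinder fixed to the bench, 230 mm deep, 250 mm wide; origin at its underside, its place and yaw vary. Flat deck 180 mm above the bench; on it an aluminium scale plate (170 mm diameter, top at 190 mm), in whose middle sits the black ribbed collar (120 mm diameter, top at 198 mm). The hopper is off.
- axis (a point): Point on the collar's vertical axis, level with the collar's flat top (198 mm above the bench). A low dark throat (68 mm diameter, up to 6 mm high) lies in the collar's middle; nothing else stands above the collar but its two posts.
- mark (a point): Outer end of the index mark, at the collar's rim, 61 mm from the axis, 198 mm up. The mark is one white radial line, 6 mm wide, 24 mm long, on the black collar top. The collar turns either way about the vertical, without stops, and stays where left; it takes about 0.12 N m (2.5 N at a post). The mark starts 40 to 180 degrees from the long line, either side.
- line (a point): Inner end of the scale's long line, 61 mm from the axis, 190 mm up: straight under the mark's end when lined up. The line is black, 6 mm wide, radial, and crosses the scale plate's whole visible width (radius 61 to 85 mm); the other 17 lines, 20 degrees apart, are thin and 6 mm long. The scale plate is fastened tight, at a different angle each time.
- post_a (a point): Centre (half-way up) of one of the collar's two steel finger posts: upright, 12 mm diameter, 37 mm high from the collar's top (198 to 235 mm above the bench), 50 mm from the axis. Seen from above it stands 90 degrees clockwise of the mark. It turns with the collar.
- post_b (a point): Centre of the other finger post, the same in size, opposite the first: 50 mm from the axis, 90 degrees counter-clockwise of the mark seen from above.
- lock_pivot (a point): Point on the vertical axis of the lock lever, on the grinder's deck outside the scale plate, 198 mm above the bench.
- lock_post (a point): Centre (half-way up) of the lock lever's upright steel post: 12 mm diameter, 37 mm high (198 to 235 mm above the bench), 60 mm from lock_pivot at the end of the flat dark lever arm (8 mm thick, 18 mm wide at its end, top at 198 mm). Unlocked, the post sticks out over the deck's side edge, to the robot's left.
- lock (a joint): Angle of the lock lever, rad: 0 to 0.2 at the start (unlocked, sticking out); it grows as the lever swings clockwise seen from above, its post coming in towards the scale plate; 1.1 is the hard stop (locked). Held by friction, about 0.10 N m (2 N at the post), it stays where left.
- cup_mid (a point): Bystander: steel dosing cup, 66 mm diameter, 65 mm high, on the bench to the robot's right of the grinder; point near its centre.
- tin_mid (a point): Bystander: closed tin, 70 mm diameter, 100 mm high, on the bench behind the grinder; point at its centre.
- brush_mid (a point): Bystander: brush 160 mm long lying on the bench to the left of the grinder; point near its middle.

How it is judged:
On the way, in this order (a step that is already met when the one before it is completed fails the run):
1. the index mark is lined up with the long line while the lock lever is still open (horizontal distance between mark and line below 0.004 m and value of joint lock below 0.5 rad), for 0.3 s.
2. the lock lever is pushed round to its stop (value of joint lock above 0.98 rad), for 0.2 s.
At the end, for the whole second after the job is handed in: The outer end of the index mark is within 4 mm sideways of the long line's inner end (about 3.7 degrees), and the lock lever is at its stop (joint above 0.98 of 1.1 rad) (horizontal distance between mark and line below 0.004 m and value of joint lock above 0.98 rad); the robot touches nothing.
It fails at once if the cup, tin or brush was moved more than 20 mm or lifted (distance of any of cup_mid, tin_mid, brush_mid from where it was at the start of the episode above 0.02 m).
It fails at once if the scale plate was forced round (distance of line from where it was at the start of the episode above 0.004 m).
It also fails if it takes over 58 s, if anything falls off the work surface, if the arm or the gripper's body presses on something with over 40 N, if the wrist force passes 120 N, or if a joint passes its speed limit or range.

## Working session

There is one attempt and no reset: what is moved stays moved. The work goes in short steps, each a Python script; the robot and the scene stay as the last script left them, time stands still between calls to the robot, and variables do not carry over. Pictures are saved under pics/ and viewed, about 8 in all and at most 12, crops included, and the job is handed in when it is done.

```bash
mkdir -p pics
python3 - <<'E'
from workcell import arm
import cv2, numpy as np
ims=[]
for n in ("top","side"):
    p,d=arm.read_camera(n); cv2.imwrite(f"pics/{n}0.png",p[:,:,::-1]); np.save(f"pics/{n}0d.npy",d)
    c=arm.calibration(n); print(n,c["mtx"].tolist(),c["dist"],(-np.array(c["R"]).T@c["t"]).round(3),np.round(c["R"],2).tolist())
print(arm.state(),arm.hold_point_z)
E
```

```text
top [[546.9075352622542, 0.0, 274.5869451199416], [0.0, 546.9075352622542, 214.68310823206042], [0.0, 0.0, 1.0]] [-0.11742295  0.          0.          0.          0.        ] [0.492 0.057 1.315] [[-0.01, -1.0, -0.01], [-1.0, 0.01, -0.1], [0.1, 0.01, -1.0]]
side [[410.3753079966732, 0.0, 277.6564507702195], [0.0, 410.3753079966732, 210.8504170686848], [0.0, 0.0, 1.0]] [-0.11865353  0.          0.          0.          0.        ] [ 0.276 -0.49   0.68 ] [[0.86, -0.51, 0.01], [-0.32, -0.56, -0.76], [0.4, 0.65, -0.64]]
{'clock': 0.1, 'qpos': array([ 1.00169905e+00,  3.81096508e-01,  1.29813989e+00,  1.42841948e-05,
        1.46362989e+00, -2.15304770e-01]), 'qvel': array([ 0.00020648, -0.00247735,  0.00014253, -0.00041043, -0.00124865,
       -0.00095329]), 'tau': array([ 3.16108984e-03, -4.38656938e+01, -2.24912453e+01,  7.14182574e-02,
        3.42347729e-02, -8.42195527e-05]), 'eef_pos': array([0.19045777, 0.51578488, 0.30223192]), 'tcp_rot': array([-5.52756428e-01, -3.09207381e+00,  1.83988710e-03]), 'contact_force': array([-0.51835803,  0.25217399,  0.13363116]), 'moment': array([-0.02777542, -0.01561878, -0.04630048]), 'gripper_width': 0.998485199838131} 0.0453
```

View pics/top0.png

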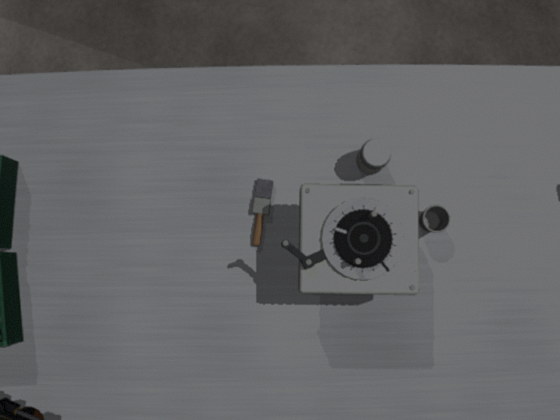

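View pics/side0.png

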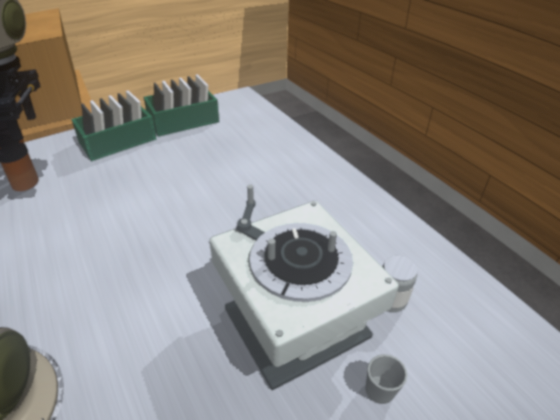

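The top view shows the collar near (363,238), the mark near (340,231), the long line near (386,267), the posts near (374,213) and (358,262), the lever post near (285,243) and its pivot near (308,262). I'll enlarge this area to read it better.

Run:
```python
import cv2
p=cv2.imread("pics/top0.png")[190:300,270:420]
p=cv2.resize(p,None,fx=5,fy=5,interpolation=cv2.INTER_CUBIC)
p=cv2.convertScaleAbs(p,alpha=1.5)
for i in range(0,150,10): cv2.putText(p,str(270+i),(i*5,8),0,.3,(0,0,255)); cv2.line(p,(i*5,10),(i*5,16),(0,0,255))
for i in range(0,110,10): cv2.putText(p,str(190+i),(0,i*5+4),0,.3,(0,0,255)); cv2.line(p,(20,i*5),(26,i*5),(0,0,255))
cv2.imwrite("pics/crop0.png",p)
```

```text
(no output)
```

View pics/crop0.png

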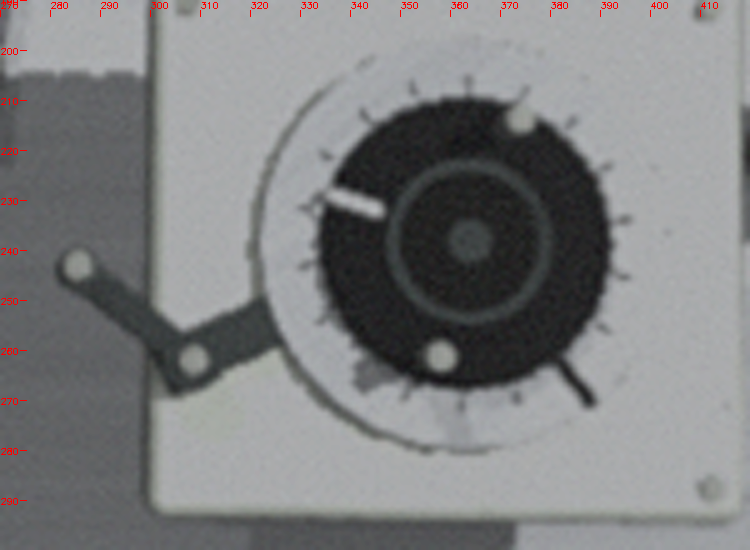

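```bash
cat > h.py <<'E'
import numpy as np, cv2
from workcell import arm
from scipy.spatial.transform import Rotation as Rn
def world(name,uv,z):
    c=arm.calibration(name); R=np.array(c["R"]); C=-R.T@np.array(c["t"])
    n=cv2.undistortPoints(np.array([[uv]],float),np.array(c["mtx"]),np.array(c["dist"]))[0,0]
    r=R.T@np.array([n[0],n[1],1]); return C+r*(z-C[2])/r[2]
def pix(name,X):
    c=arm.calibration(name); return cv2.projectPoints(np.array([X],float),cv2.Rodrigues(np.array(c["R"]))[0],np.array(c["t"]),np.array(c["mtx"]),np.array(c["dist"]))[0].ravel()
def att(yaw):  # tool down; jaw (y) axis along world direction yaw
    y=np.array([np.cos(yaw),np.sin(yaw),0]); z=np.array([0,0,-1.]); x=np.cross(y,z)
    return Rn.from_matrix(np.c_[x,y,z]).as_rotvec()
E
python3 - <<'E'
from h import *
P={}
for k,uv,z in [("collar",(363.2,238.5),.198),("mark",(335.6,228.6),.198),("markin",(347,232.4),.198),("line",(382.4,262.6),.19),("lineout",(388,270.4),.19),("pa",(374.2,213.8),.235),("pb",(358.2,261),.235),("lp",(285.6,243),.235),("lpiv",(308.6,261.8),.2)]:
    P[k]=world("top",uv,z); print(k,P[k].round(4))
ax=(P["pa"]+P["pb"])/2; print("ax from posts",ax)
ang=lambda a,b:(np.degrees(np.arctan2(*(P[b]-P[a])[1::-1])),np.linalg.norm((P[b]-P[a])[:2]))
P["ax"]=ax
for k in("mark","line","lineout","pa","pb"):print(k,ang("ax",k),ang("collar",k))
print(ang("markin","mark"),ang("line","lineout"),ang("lpiv","lp"))
c=ax[:2]
for yd in range(-180,181,30):
  o=[]
  for th in (-20,50,128):
    th=np.radians(th); q=arm.solve_ik([*(c+.05*np.array([np.cos(th),np.sin(th)])),.274],att(np.radians(yd)))
    o.append(None if q is None else np.round(q[[0,5]],2).tolist())
  print(yd,o)
E
```

```text
collar [ 0.5499 -0.1095  0.198 ]
mark [ 0.571  -0.0533  0.198 ]
markin [ 0.5629 -0.0765  0.198 ]
line [ 0.5001 -0.149   0.19  ]
lineout [ 0.4839 -0.1601  0.19  ]
pa [ 0.5968 -0.1273  0.235 ]
pb [ 0.5038 -0.0929  0.235 ]
lp [0.5414 0.0497 0.235 ]
lpiv [0.5041 0.0033 0.2   ]
ax from posts [ 0.5502545  -0.11008672  0.235     ]
mark (np.float64(69.88718870561362), np.float64(0.0604235961681867)) (np.float64(69.35688767499327), np.float64(0.05995738093155516))
line (np.float64(-142.19540150459255), np.float64(0.06345568318285554)) (np.float64(-141.54711773971874), np.float64(0.06356219926585506))
lineout (np.float64(-142.97054261550417), np.float64(0.08307605374779317)) (np.float64(-142.47420160130952), np.float64(0.08317188336622947))
pa (np.float64(-20.29104262150148), np.float64(0.0495727192117075)) (np.float64(-20.824854219510616), np.float64(0.050131278073607816))
pb (np.float64(159.70895737849852), np.float64(0.0495727192117075)) (np.float64(160.25488681363495), np.float64(0.04901856121493764))
(np.float64(70.65903092843935), np.float64(0.024573642296965306)) (np.float64(-145.47506887679444), np.float64(0.019644942930455194)) (np.float64(51.21072514608178), np.float64(0.0595395636979392))
-180 [[-0.4, 2.74], [-0.32, 2.82], [-0.36, 2.78]]
-150 [[-0.4, 2.21], [-0.32, 2.29], [-0.36, 2.26]]
-120 [[-0.4, 1.69], [-0.32, 1.77], [-0.36, 1.73]]
-90 [[-0.4, 1.17], [-0.32, 1.25], [-0.36, 1.21]]
-60 [[-0.4, 0.64], [-0.32, 0.72], [-0.36, 0.69]]
-30 [[-0.4, 0.12], [-0.32, 0.2], [-0.36, 0.16]]
0 [[-0.4, -0.4], [-0.32, -0.32], [-0.36, -0.36]]
30 [[-0.4, -0.93], [-0.32, -0.85], [-0.36, -0.88]]
60 [[-0.4, -1.45], [-0.32, -1.37], [-0.36, -1.41]]
90 [[-0.4, -1.97], [-0.32, -1.9], [-0.36, -1.93]]
120 [[-0.4, -2.5], [-0.32, -2.42], [-0.36, -2.46]]
150 [None, None, None]
180 [[-0.4, 2.74], [-0.32, 2.82], [-0.36, 2.78]]
```

```bash
cat >> h.py <<'E'
AX=np.array([.5501,-.1098]); Z=.274
def arc(thd,z=Z,feed=.08):
    t=np.radians(thd); arm.move_l([*(AX+.05*np.array([np.cos(t),np.sin(t)])),z],feed,att(t-np.pi/2))
def st():
    s=arm.state(); print(round(s["clock"],2),s["eef_pos"].round(4),s["contact_force"].round(1),round(s["gripper_width"],3))
def snap(fn,box=(270,190,420,300),k=5):
    p,d=arm.read_camera("top"); x0,y0,x1,y1=box
    p=cv2.resize(p[y0:y1,x0:x1,::-1],None,fx=k,fy=k,interpolation=cv2.INTER_CUBIC); p=cv2.convertScaleAbs(p,alpha=1.5)
    for i in range(x0,x1,10): cv2.putText(p,str(i),((i-x0)*k,8),0,.3,(0,0,255)); cv2.line(p,((i-x0)*k,10),((i-x0)*k,16),(0,0,255))
    for i in range(y0,y1,10): cv2.putText(p,str(i),(0,(i-y0)*k+4),0,.3,(0,0,255)); cv2.line(p,(20,(i-y0)*k),(26,(i-y0)*k),(0,0,255))
    cv2.imwrite("pics/"+fn,p)
E
python3 - <<'E'
from h import *
s=arm.state(); arm.move_l(s["eef_pos"]+[0,0,.06],.15)
t=np.radians(-20.5); arm.move_pose([*(AX+.05*np.array([np.cos(t),np.sin(t)])),.34],att(t-np.pi/2)); st()
arc(-20.5); st(); arm.move_gripper(.18); st()
for th in (5,30): arc(th); st()
p,d=arm.read_camera("side"); cv2.imwrite("pics/side1.png",p[120:360,140:440,::-1].repeat(2,0).repeat(2,1))
E
```

```text
3.33 [ 0.597  -0.1265  0.3401] [ 0.1  0.5 -0.7] 1.001
4.31 [ 0.5971 -0.1274  0.2746] [-1.1 -0.5  1.2] 1.002
5.44 [ 0.5969 -0.1273  0.274 ] [-0.2 -0.1  0.3] 0.177
6.03 [ 0.6    -0.1054  0.274 ] [ 0.2 -0.8 -0.3] 0.178
6.62 [ 0.5935 -0.0849  0.274 ] [-0.3  0.9 -0.4] 0.177
```

View pics/side1.png

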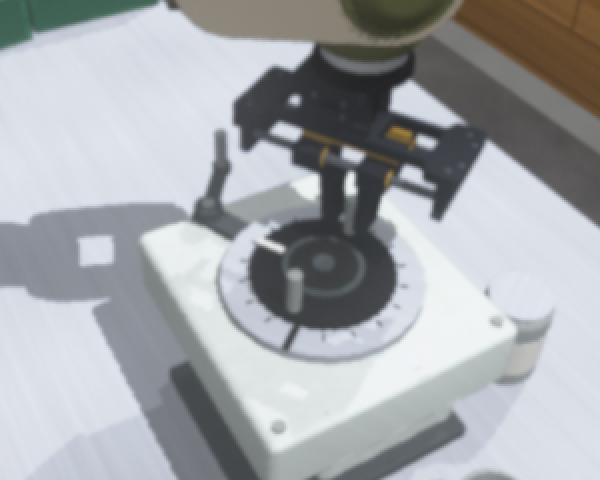

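The post sits between the fingers (345,215), and the mark, now at (270,245), has turned with the collar. I'll carry on to just short of the line, raise the tool and look.

Run:
```python
from h import *
for th in (55,80,102,120): arc(th)
st()
p,d=arm.read_camera("side"); cv2.imwrite("pics/side2.png",cv2.resize(p[200:320,220:380,::-1],None,fx=5,fy=5,interpolation=cv2.INTER_CUBIC))
snap("top2.png")
```

```text
8.83 [ 0.5252 -0.0664  0.2739] [ 0.6 -0.1  0.5] 0.176
```

View pics/side2.png

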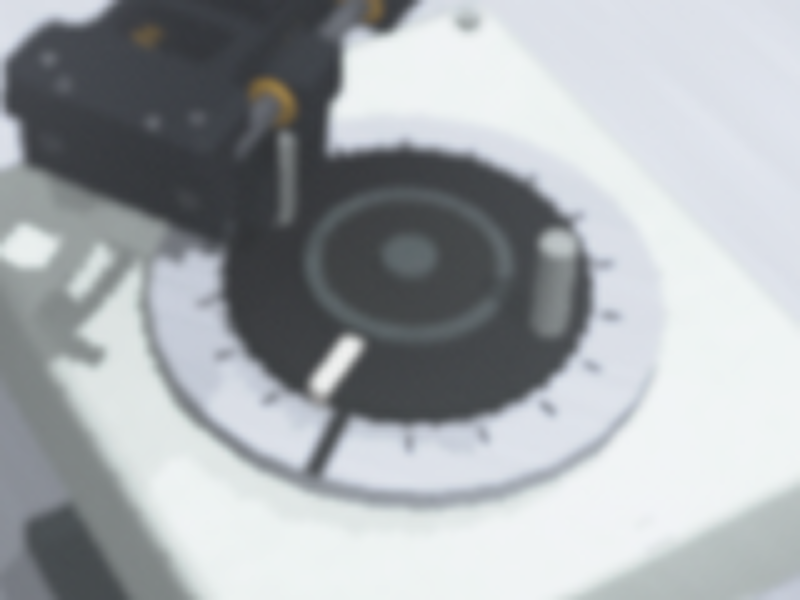

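View pics/top2.png

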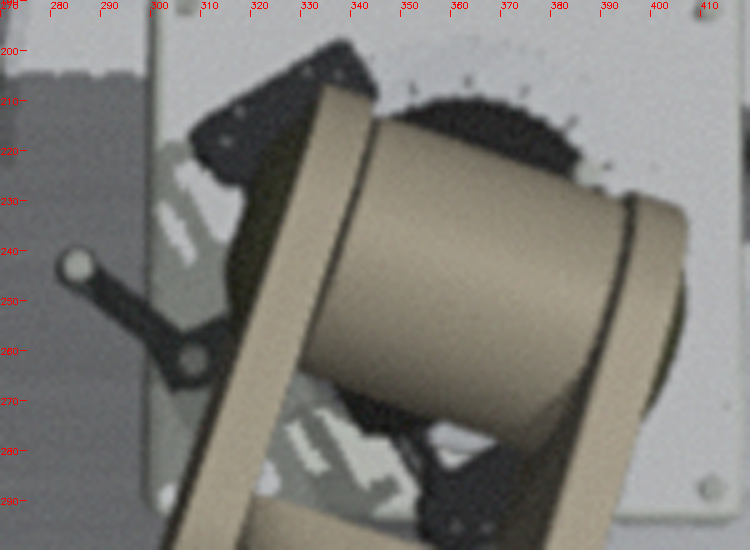

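The side crop (5x, offset 220,200) shows the mark's outer end at (320,393) and inner end at (354,340). The long line's inner end is at (343,413) and its outer end at (315,472), so the collar is short of the line, as intended. The top view is blocked by the arm.

Run:
```python
from h import *
f=lambda u,v:(220+u/5-.4,200+v/5-.4)
ax=world("side",f(409,263),.204)[:2]; print("ax",ax)
for k,p,z in [("mo",(320,393),.198),("mi",(354,340),.198),("li",(343,413),.19),("lo",(315,472),.19),("postb top",(557,243),.235)]:
    w=world("side",f(*p),z)
    for c in (ax,AX): d=w[:2]-c; print(k,w.round(4),np.degrees(np.arctan2(d[1],d[0])).round(1),np.hypot(*d).round(4))
```

```text
ax [ 0.55016206 -0.11491514]
mo [ 0.4996 -0.1428  0.198 ] -151.1 0.0577
mo [ 0.4996 -0.1428  0.198 ] -146.8 0.0603
mi [ 0.5202 -0.1296  0.198 ] -153.9 0.0334
mi [ 0.5202 -0.1296  0.198 ] -146.5 0.0359
li [ 0.5052 -0.1475  0.19  ] -144.0 0.0555
li [ 0.5052 -0.1475  0.19  ] -140.0 0.0586
lo [ 0.4859 -0.1627  0.19  ] -143.4 0.0801
lo [ 0.4859 -0.1627  0.19  ] -140.5 0.0832
postb top [ 0.5761 -0.1551  0.235 ] -57.2 0.0478
postb top [ 0.5761 -0.1551  0.235 ] -60.2 0.0522
```

The mark is about 6° short of the line. I'll push 4.5° more, lift clear and take an unobstructed top view.

Run:
```python
from h import *
arc(124.5); st(); arc(124.5,.34,.15)
arm.move_l([.45,.12,.36],.25); st()
snap("top3.png",(315,190,415,290),6)
```

```text
9.18 [ 0.5219 -0.0685  0.2739] [ 1.2  1.3 -0.7] 0.18
10.73 [0.4502 0.1195 0.3596] [ 0.1 -0.   0.4] 0.181
```

View pics/top3.png

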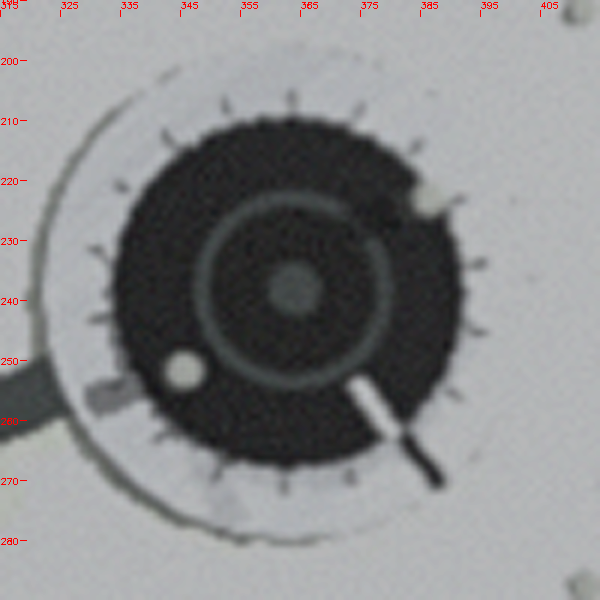

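The mark (356,380 to 395,433) now meets the long line (403,440 to 440,486), and they look lined up to within a few degrees. I'll measure it with the image code.

Run:
```python
from h import *
A=[]
for i in range(3): A.append(arm.read_camera("top")[0].astype(float).mean(2))
g=np.mean(A,0).astype(np.float32)
# sample along circles in world, find centre of bright/dark peak
def scan(r,z,sgn,AX=AX):
    th=np.radians(np.arange(195,240,.25)); c=arm.calibration("top")
    P=np.c_[AX[0]+r*np.cos(th),AX[1]+r*np.sin(th),np.full(len(th),z)]
    uv=np.array([pix("top",p) for p in P],np.float32)
    v=sgn*cv2.remap(g,uv[:,:1],uv[:,1:],cv2.INTER_CUBIC).ravel()
    w=np.clip(v-(v.max()+np.median(v))/2,0,None); return (np.degrees(th)*w).sum()/w.sum(), v.max()-np.median(v)
for r in (.042,.046,.05,.054,.057): print("mark",r,scan(r,.198,1))
for r in (.066,.07,.074,.078,.082): print("line",r,scan(r,.19,-1))
st()
```

```text
mark 0.042 (np.float64(214.41261138382475), np.float32(100.389145))
mark 0.046 (np.float64(214.21225044267212), np.float32(95.59005))
mark 0.05 (np.float64(214.3862928225821), np.float32(98.029335))
mark 0.054 (np.float64(214.04457802642617), np.float32(97.56238))
mark 0.057 (np.float64(214.44022150992916), np.float32(83.91138))
line 0.066 (np.float64(217.3656040462509), np.float32(88.38273))
line 0.07 (np.float64(217.16684179541497), np.float32(91.78979))
line 0.074 (np.float64(217.4796246177823), np.float32(90.59637))
line 0.078 (np.float64(217.4663132972434), np.float32(93.595894))
line 0.082 (np.float64(217.15797761368896), np.float32(77.19384))
10.93 [0.4504 0.1192 0.3597] [ 0.2 -0.1  0.6] 0.183
```

The mark reads 214.3° and the line 217.3°, both consistent at every radius. I'll re-engage the post, push 3° more, then move clear and re-measure.

```bash
cat >> h.py <<'E'
def measure(n=3):
    g=np.mean([arm.read_camera("top")[0].astype(float).mean(2) for _ in range(n)],0).astype(np.float32)
    def scan(r,z,sgn):
        th=np.radians(np.arange(195,240,.25))
        uv=np.array([pix("top",[AX[0]+r*np.cos(t),AX[1]+r*np.sin(t),z]) for t in th],np.float32)
        v=sgn*cv2.remap(g,uv[:,:1],uv[:,1:],cv2.INTER_CUBIC).ravel()
        w=np.clip(v-(v.max()+np.median(v))/2,0,None); return (np.degrees(th)*w).sum()/w.sum()
    m=[scan(r,.198,1) for r in (.042,.046,.05,.054,.057)]; l=[scan(r,.19,-1) for r in (.066,.07,.074,.078,.082)]
    print("mark",np.mean(m).round(2),np.std(m).round(2),"line",np.mean(l).round(2),np.std(l).round(2)); return np.mean(m)-np.mean(l)
PV=np.array([.5041,.0033])
def lev(thd,z=Z,feed=.06):
    t=np.radians(thd); arm.move_l([*(PV+.06*np.array([np.cos(t),np.sin(t)])),z],feed,att(t-np.pi/2))
E
python3 - <<'E'
from h import *
arm.move_gripper(.4); arc(124.5,.34,.25); arc(124.5); arm.move_gripper(.18); arc(127.5,feed=.03); st()
arm.move_gripper(.3); arc(127.5,.34,.15); arm.move_gripper(.6); lev(51,.34,.25); arm.dwell(.2)
print(measure()); st()
snap("top4.png",(270,190,420,300),5)
E
```

```text
14.07 [ 0.5198 -0.0701  0.274 ] [ 1.   0.3 -0.1] 0.178
mark 216.81 0.17 line 217.33 0.14
-0.5188730382883193
17.42 [0.5419 0.0498 0.34  ] [-0.1 -0.1  0.1] 0.597
```

View pics/top4.png

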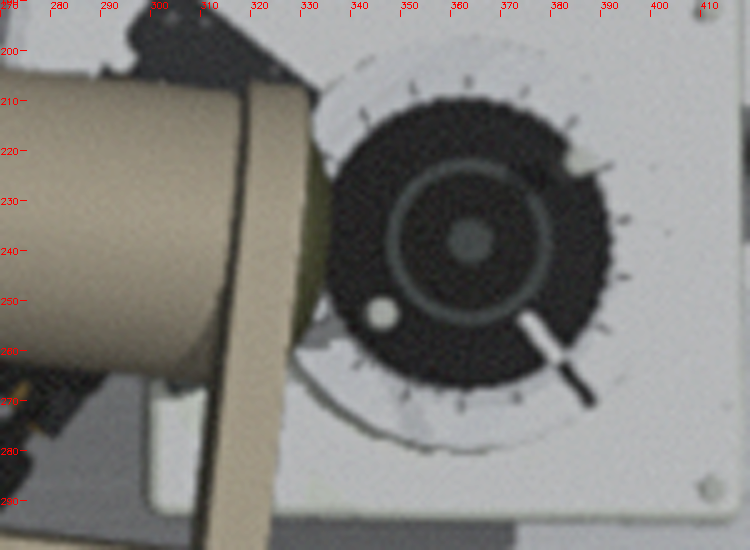

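The mark (525,312 to 560,355) and line (562,360 to 592,403) form one straight line, with 0.5° measured between them. Next I'll push the lever in small steps near the stop, watching the force.

Run:
```python
from h import *
lev(51); arm.move_gripper(.18); st()
f0=arm.state()["contact_force"]
for th in (40,30,20,12,8,5,3,1,-1,-3,-5,-7,-9,-11,-13,-15,-17):
    lev(th); f=arm.state()["contact_force"]-f0
    t=np.radians(th); ft=f@[-np.sin(t),np.cos(t),0]; print(th,f.round(1),round(ft,1))
    if ft>9: break
st()
arm.move_gripper(.35); lev(th,.36,.15); st(); arm.move_l([.38,.25,.38],.25); arm.dwell(.2); print(measure()); st()
snap("top5.png",(270,190,420,300),5)
```

```text
19.41 [0.5419 0.0499 0.274 ] [ 0.7 -0.2 -0. ] 0.179
40 [-1.   0.9  0.1] 1.3
30 [-1.2  0.5 -0.5] 1.0
20 [-0.7  0.1  0.4] 0.4
12 [-0.5  0.7  0.7] 0.8
8 [-0.2  0.4 -0.7] 0.4
5 [-0.9  0.4  0.1] 0.4
3 [-1.3  0.6  0.5] 0.7
1 [-0.6  1.3  0.1] 1.3
-1 [-0.4  0.3  0.1] 0.3
-3 [-1.2  1.1  0.3] 1.1
-5 [-0.1  6.3  0.8] 6.2
-7 [ 0.2 15.2  0.9] 15.1
22.69 [ 0.5636 -0.0015  0.274 ] [ 0.9 15.   0.8] 0.182
23.83 [ 0.5634 -0.004   0.359 ] [-0.3 -0.   0.4] 0.348
mark 216.82 0.18 line 217.33 0.14
-0.5060917332033625
25.59 [0.3802 0.2498 0.3799] [ 0.6 -0.  -0.2] 0.348
```

View pics/top5.png

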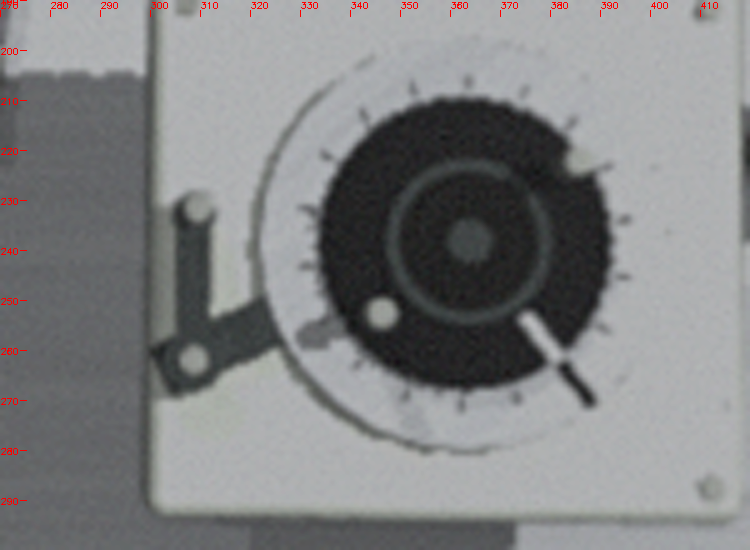

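Run:
```python
from h import *
d=world("top",(270+199/5,190+208/5),.235)[:2]-PV; a=np.degrees(np.arctan2(d[1],d[0])); print(a,np.hypot(*d),"swing rad",np.radians(51.2-a))
st(); arm.sign_off()
```

```text
-1.7491037196327939 0.059150676711003165 swing rad 0.9241361958875688
25.64 [0.3802 0.2498 0.3799] [ 0.2  0.  -0.4] 0.351
the job is handed in; nothing more can be done
```

The collar is lined up and the lever is locked, and I handed the job in at about 25.6 s of the 58 s. The interface gives no verdict, so these are my own checks.

- **Collar:** I turned it about 147° counter-clockwise by finger post A. I lifted clear once to measure, pushed 3° more, and measured again. The mark stood 0.5° from the long line, about 0.55 mm against the 4 mm allowed, and it read the same after locking.
- **Lock lever:** I pushed it only after the mark was lined up. The force rose from about 1 N to 15 N at the end, which is a hard stop. The last picture shows the lever swung in beside the scale.
- **Lever angle:** The measured swing was 0.92 rad. A stop at 1.1 rad then means it started near 0.18 rad, inside the given 0 to 0.2. I could not read the joint directly, so the force rise is the main evidence that it is past 0.98.
- **Scale plate and bystanders:** The long line read 217.3° each of the three times I measured it by image code. I did not measure the cup, tin or brush again; the tool stayed above the grinder's deck after the approach.
- **Disagreement:** The side camera put the collar's axis about 5 mm off in y and the mark 6° short at that point, against a few degrees by the top camera. I used the top camera, which gave consistent readings at every radius.
- **At hand-in:** The arm was clear of everything, with contact force near zero.

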